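Swing the bench magnifier over the single-well plate

TASK

Two white plates lie on the bench beside the magnifier. Swing the magnifier's arm round so that its lens is centred over the plate with the single large well, the whole well lying under the glass, and leave it there. Do not shift either plate.

Things in the scene. Friction and masses are not known exactly. Their poses are not given: they have to be found in the camera images.
- pivot (a point): Vertical axis of the magnifier's swing arm, at the arm's mid-height, 120 mm above the bench. The stand (grey round foot, 130 mm diameter, 18 mm high; steel post; black hub up to 132 mm) is fixed. The level arm swings at this one height, farther than both plates; a stiff friction joint holds it wherever it is let go (about 1.5 N at the grip post moves it).
- lens_centre (a point): Centre of the round clear lens (100 mm clear diameter, 5 mm thick glass) in a white ring (125 mm outer diameter, 13 mm thick, top 127 mm above the bench). It lies on the arm 180 mm from the pivot axis, at 120 mm height. At the start it stands between the two plates, over neither well.
- grip_post (a point): Black upright round post to move the arm by, on a white tab at the arm's outer end beyond the lens: 16 mm diameter, from 125 to 180 mm above the bench; this point is on its axis at 157.5 mm. It lies on the line from pivot through lens centre, 250 mm from the pivot axis, fixed to the arm. Free to be pinched from above at any yaw.
- single_well (a point): The white ceramic plate to be viewed, 74 x 74 x 14 mm, lying loose on the bench, with one round well (40 mm diameter, 9 mm deep) in its middle. This point is the centre of the well's mouth, at the plate's top face. It lies to one side of the lens, about 180 mm (within 12 mm) from the pivot axis.
- six_wells (a point): The other white ceramic plate, also 74 x 74 x 14 mm, lying loose, with six small wells (15 mm diameter) in two rows of three. This point is the centre of its top face. It lies on the other side of the lens and is to be left alone.
Mind the look-alikes: they are no part of the job. Leave any turquoise look-alike of the part that bears single_well alone.

How it is judged:
By the outcome, as a careful person would: the job done as asked, in the order asked, and still so for the second after the job is handed in, with the robot touching nothing.
It also fails if it takes over 38 s, if anything falls off the work surface, if the arm or the gripper's body presses on something with over 40 N, if the wrist force passes 120 N, or if a joint passes its speed limit or range.

ROBOT

A 6-joint arm with a two-finger parallel gripper is mounted at the origin on the work surface. World frame = base frame: x ahead of the robot, y to its left, z up, the work surface at z = 0. Lengths are in m, angles in degrees, forces in N, time in s.
With the tool pointing down it reaches from about 0.4 to 0.825 m from the base axis. Payload 7 kg.
Tool frame: the origin (TCP) lies on the centre line of the jaws, within the pads' length; the fingertips stand 25 mm ahead of it and the grasp point (between the pads) lies 6 mm ahead of it (arm.tip_reach is the distance from the TCP to the fingertips, in m); z points along the fingers, y is the direction in which the jaws open and shut (so a half turn about z gives the same grasp; the last joint's range is limited). The gripper opens to 85 mm and grips with 20 to 120 N. Pads are 22 mm wide; open, the fingers measure 114 mm over their backs; the gripper's body (76 mm by 85 mm) begins 54 mm behind the grasp point. The pads swing forward as they close: fully open they stand 13 mm farther back than shut.
Start: joints at [-59.467, 20.546, 0.682, 0, -70.136, -16.507], TCP at [0.164, -0.655, 0.256] pointing down, gripper open.
Joint ranges: [-176.03, 176.03], [-82.01, 121.73], [-58.28, 71.71], [-173.87, 95.51], [-174.79, -0.11], [-173.66, 173.66]. Speed limits (degrees/s): [136.94, 136.94, 172.46, 180, 180, 180].

INTERFACE

Orientations are given as a 3x3 rotation matrix whose columns are the frame's x, y, z axes.
In Python, from rig import arm gives the robot as it stands.
- The arm moves only by the shell command python3 -m creep 'ROWS'. ROWS is JSON, a list of rows, each an object of numbers: "wx", "wy", "wz": the turn, a rotation vector about the tool's x, y, z normalised to -1 to 1, where 1 is 0.5 rad; "x", "y", "z": the shift along the tool's x, y, z normalised to -1 to 1, where 1 is 0.1 m; "fingers": the closure, from -1 (fully open) to 1 (shut). In form: [{"wx": .., "wy": .., "wz": .., "x": .., "y": .., "z": .., "fingers": ..}, ...]. A call has 1 to 8 rows; each row shifts and turns the commanded pose from where the row before left it, along the tool's axes as they then stand; what a row does not reach is not made up. A row lasts 1/8 s, in which the tool goes at most 62.5 mm and 10.7 degrees, less where a joint would pass 70% of its speed; a pose out of reach is approached as far as the arm can. A call with a number of a shift or a turn outside -1 to 1 is refused whole. A call with a gripper value outside its range is refused whole. The fingers move at their own pace and stop on an object; the grip force is fixed at half the most. Time passes only in rows, so rows that do not move let the fingers close. It gives the time, the measured TCP pose, the force and the opening at its end, in the units of the state.
- arm.read_state(): the state, without advancing time (a new reading comes with each control period).
- arm.camera(name): name is "side" or "top"; returns the picture (480x640x3 uint8, red, green, blue); there is no depth.
- arm.calibration(name): a dict with "camera_matrix" (3x3 intrinsics, pixels), "R" (3x3) and "t" (3): a world point X has camera coordinates R X + t. Camera axes: x right, y down, z forward; pixel columns grow to the right and rows downward; lengths in m; the calibration is good to about 2 mm. A picture is of the moment at which its call begins. calibration takes no time and is no camera call.
- arm.hand_in(): hands the job in, once; it reports no verdict.
The state is a dict: "t": time; "qpos": joint angles; "qd": joint speeds; "tau": joint torques, N m; "tcp_pos": TCP position; "eef_rot": TCP orientation; "force": force on the tool from outside, world axes, zero at the start; "moment": the same for the moment, N m; "opening": opening from 0.0 (shut) to 1.0 (fully open).
Only numpy, scipy, OpenCV 4.12 (cv2) and the standard library are available. Lean on these libraries where they do the work, as an engineer would, in place of code of your own. Each camera call takes 0.05 s, during which the arm holds its last target. There are 200 camera calls.

## Working session

There is one attempt and no reset: what is moved stays moved. The work goes in short steps, Python scripts to look and compute and a shell command to move; the robot and the scene stay as the last step left them, time stands still between calls to the robot, and variables do not carry over. Pictures are saved under pics/ and viewed, about 8 in all and at most 12, crops included, and the job is handed in when it is done.

```bash
mkdir -p pics; python3 - <<'E'
from rig import arm
import cv2
for n in("top","side"):
    cv2.imwrite(f"pics/{n}0.png",arm.camera(n)[:,:,::-1]); c=arm.calibration(n); print(n,c)
s=arm.read_state();print(s["t"],s["tcp_pos"],s["eef_rot"],s["opening"])
E
```

```text
top {'camera_matrix': array([[524.19230635,   0.        , 322.04416727],
       [  0.        , 524.19230635, 236.53108264],
       [  0.        ,   0.        ,   1.        ]]), 'R': array([[ 0.01721522, -0.99981204, -0.0089174 ],
       [-0.99764344, -0.01658407, -0.06657728],
       [ 0.06641688,  0.01004253, -0.99774142]]), 't': array([0.05167191, 0.60307738, 0.99560626])}
side {'camera_matrix': array([[543.93070054,   0.        , 315.63833067],
       [  0.        , 543.93070054, 243.85250565],
       [  0.        ,   0.        ,   1.        ]]), 'R': array([[-0.82782941, -0.56074434,  0.01625558],
       [-0.37510906,  0.53176395, -0.75928933],
       [ 0.41712307, -0.63465966, -0.65055012]]), 't': array([0.52995834, 0.28100284, 0.79747988])}
0.1 [ 0.16346187 -0.65450663  0.25547462] [[-9.70208174e-01 -2.42272234e-01 -5.14483419e-04]
 [-2.42272723e-01  9.70207218e-01  1.37183631e-03]
 [ 1.66797679e-04  1.45561210e-03 -9.99998927e-01]] 1.001236362553512
```

View pics/top0.png

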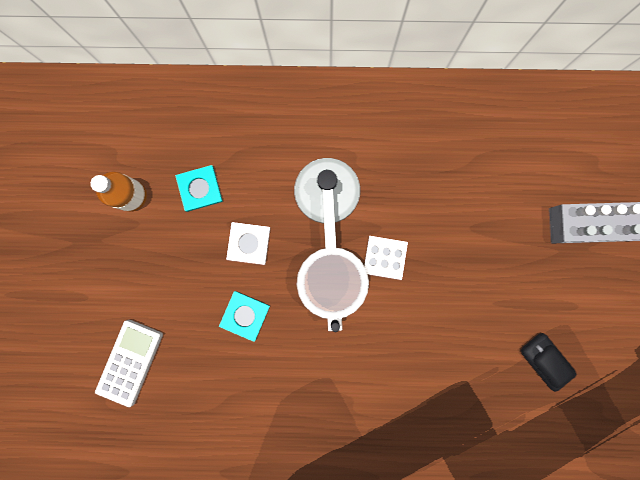

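View pics/side0.png

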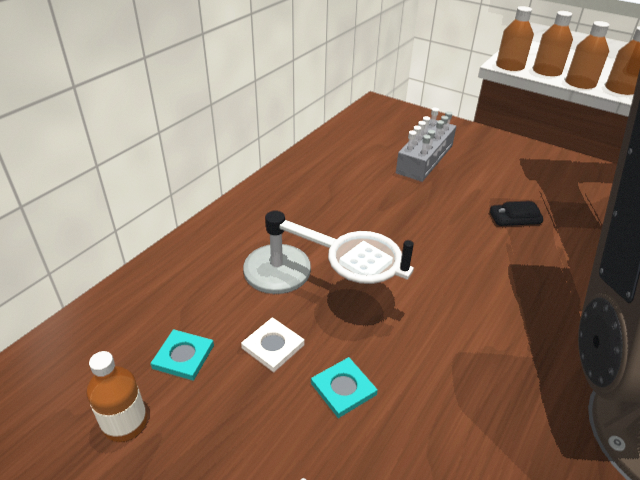

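Candidates in the top view: a white plate with one well at (248,243), turquoise look-alikes at (199,188) and (244,316), and a white six-well plate at (386,257). I choose the white plate at (248,243). The hub is at about (327,180), the lens at (333,283) and the post at (335,325). Next is an enlarged crop to check the choice.

```bash
cat >h.py <<'E'
import numpy as np
from rig import arm
def ray(n,u,v,z):
    c=arm.calibration(n);R,t,K=c["R"],c["t"],c["camera_matrix"]
    d=R.T@np.linalg.solve(K,[u,v,1]);o=-R.T@t
    return o+d*(z-o[2])/d[2]
def proj(n,X):
    c=arm.calibration(n);p=c["camera_matrix"]@(c["R"]@np.array(X)+c["t"]);return p[:2]/p[2]
E
python3 - <<'E'
import cv2
im=cv2.imread("pics/top0.png")[150:350,210:420]
cv2.imwrite("pics/c0.png",cv2.resize(im,None,fx=3,fy=3,interpolation=cv2.INTER_CUBIC)[:600])
im=cv2.imread("pics/side0.png")[200:380,230:430]
cv2.imwrite("pics/c1.png",cv2.resize(im,None,fx=3,fy=3,interpolation=cv2.INTER_CUBIC))
E
```

```text
(no output)
```

View pics/c0.png

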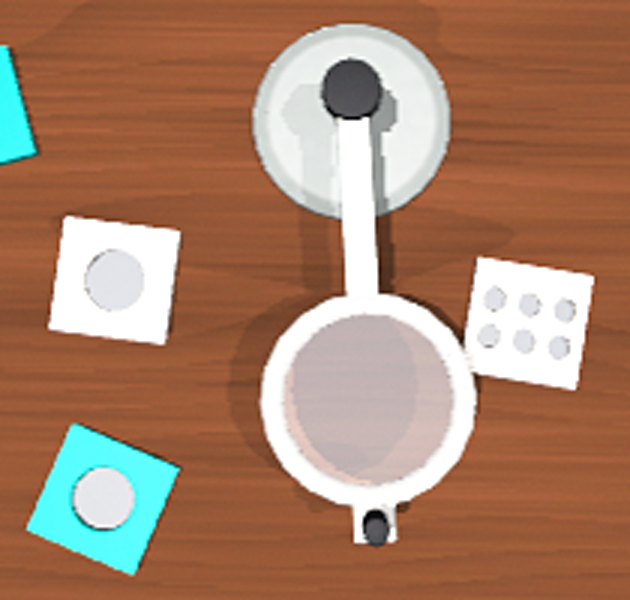

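View pics/c1.png

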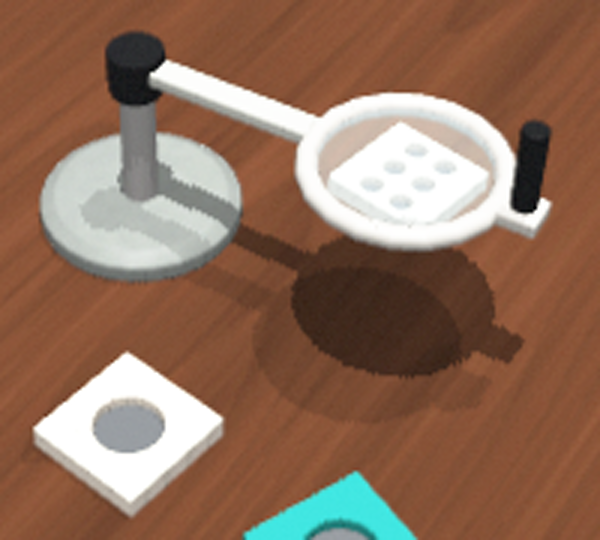

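The close crop confirms the choice: the plate has a white body and one large well, centred at top pixel (248,243). The turquoise plates are decoys.

```bash
python3 - <<'E'
from h import *
o=lambda u,v:(210+(u+.5)/3-.5,150+(v+.5)/3-.5)
q=lambda u,v:(230+(u+.5)/3-.5,200+(v+.5)/3-.5)
P={}
for k,n,p,z in [("hub","top",o(352,89),.132),("foot","top",o(351,121),.018),("lens","top",o(368,400),.127),("post","top",o(376,520),.18),("well","top",o(115,280),.014),("six","top",o(530,323),.014),
 ("hubS","side",q(135,48),.132),("postS","side",q(536,130),.18),("wellS","side",q(128.5,427),.014),("teal","top",(244,316),.014)]:
    P[k]=ray(n,*p,z)[:2];print(k,P[k].round(4),"from hub",np.linalg.norm(P[k]-P["hub"]).round(4))
piv=(P["hub"]+P["foot"]+P["hubS"])/3; w=(P["well"]+P["wellS"])/2
a=lambda p:np.degrees(np.arctan2(*(p-piv)[::-1]))
print(piv,w,"dist",np.linalg.norm(w-piv),"angles lens,post,postS,well",a(P["lens"]),a(P["post"]),a(P["postS"]),a(w),a(P["well"]))
for an in (a(P["lens"]),a(w)): print("post at",piv+.25*np.array([np.cos(np.radians(an)),np.sin(np.radians(an))]))
E
```

```text
hub [0.6944 0.0539] from hub 0.0
foot [0.6935 0.0544] from hub 0.001
lens [0.515  0.0417] from hub 0.1798
post [0.4519 0.0369] from hub 0.2431
well [0.5875 0.2062] from hub 0.1861
six [ 0.5641 -0.0637] from hub 0.1754
hubS [0.6934 0.055 ] from hub 0.0016
postS [0.444  0.0393] from hub 0.2508
wellS [0.5848 0.2093] from hub 0.1902
teal [0.4461 0.2101] from hub 0.2934
[0.69376724 0.05443751] [0.5861646  0.20774143] dist 0.18729767523267407 angles lens,post,postS,well -175.9166695357145 -175.86043297750456 -176.53612110327384 125.06467059546604 125.00959455632724
post at [0.44440185 0.0366357 ]
post at [0.55014207 0.25906354]
```

Distances check out: lens 180 mm from the pivot, well 187 mm (within 180±12), post 250 mm in the side view. The arm must swing from -176° to about 125°, clockwise seen from above, taking the post from (0.444,0.037) to (0.550,0.259). First I approach with the tool high.

```bash
python3 -m creep '[{"x":-0.433,"y":0.413,"fingers":-1},{"x":-0.433,"y":0.413,"fingers":-1},{"x":-0.433,"y":0.413,"fingers":-1},{"x":-0.433,"y":0.413,"fingers":-1},{"x":-0.433,"y":0.413,"fingers":-1},{"x":-0.433,"y":0.413,"fingers":-1},{"x":-0.433,"y":0.413,"fingers":-1},{"x":-0.433,"y":0.413,"fingers":-1}]'
```

```text
invalid input at $[0]: expected keys wx, wy, wz, x, y, z, fingers
```

```bash
python3 -m creep '[{"wx":0,"wy":0,"wz":0,"x":-0.433,"y":0.413,"z":0,"fingers":-1},{"wx":0,"wy":0,"wz":0,"x":-0.433,"y":0.413,"z":0,"fingers":-1},{"wx":0,"wy":0,"wz":0,"x":-0.433,"y":0.413,"z":0,"fingers":-1},{"wx":0,"wy":0,"wz":0,"x":-0.433,"y":0.413,"z":0,"fingers":-1},{"wx":0,"wy":0,"wz":0,"x":-0.433,"y":0.413,"z":0,"fingers":-1},{"wx":0,"wy":0,"wz":0,"x":-0.433,"y":0.413,"z":0,"fingers":-1},{"wx":0,"wy":0,"wz":0,"x":-0.433,"y":0.413,"z":0,"fingers":-1},{"wx":0,"wy":0,"wz":0,"x":-0.433,"y":0.413,"z":0,"fingers":-1}]'
```

```text
t: 1.1
tcp_pos: [0.4201, -0.2485, 0.2563]
eef_rot: [[-0.97, -0.242, 0.0], [-0.242, 0.97, 0.0], [-0.0, -0.0, -1.0]]
force: [0.9, -0.6, -0.0]
opening: 0.999
```

```bash
python3 -m creep '[{"wx":0,"wy":0,"wz":0,"x":-0.156,"y":0.453,"z":0,"fingers":-1},{"wx":0,"wy":0,"wz":0,"x":-0.156,"y":0.453,"z":0,"fingers":-1},{"wx":0,"wy":0,"wz":0,"x":-0.156,"y":0.453,"z":0,"fingers":-1},{"wx":0,"wy":0,"wz":0,"x":-0.156,"y":0.453,"z":0,"fingers":-1},{"wx":0,"wy":0,"wz":0,"x":-0.156,"y":0.453,"z":0,"fingers":-1},{"wx":0,"wy":0,"wz":0,"x":-0.156,"y":0.453,"z":0,"fingers":-1},{"wx":0,"wy":0,"wz":0.35,"x":0,"y":0,"z":0,"fingers":-1},{"wx":0,"wy":0,"wz":0.35,"x":0,"y":0,"z":0,"fingers":-1}]'
python3 - <<'E'
from rig import arm
import cv2
s=arm.read_state();print(s["qpos"],s["tcp_pos"])
a=arm.camera("side")[130:330,200:440,::-1]
cv2.imwrite("pics/s1.png",cv2.resize(a,None,fx=3,fy=3,interpolation=cv2.INTER_CUBIC))
E
```

```text
t: 2.1
tcp_pos: [0.4442, 0.0368, 0.256]
eef_rot: [[-0.994, 0.109, -0.001], [0.109, 0.994, -0.0], [0.001, -0.0, -1.0]]
force: [0.1, -0.5, -0.0]
opening: 0.996
[ 3.02129780e+01 -1.67212371e+00 -2.66575540e+01 -1.15128989e-02
 -6.50544983e+01 -1.26461121e+02] [0.44422355 0.03680302 0.25599   ]
```

View pics/s1.png

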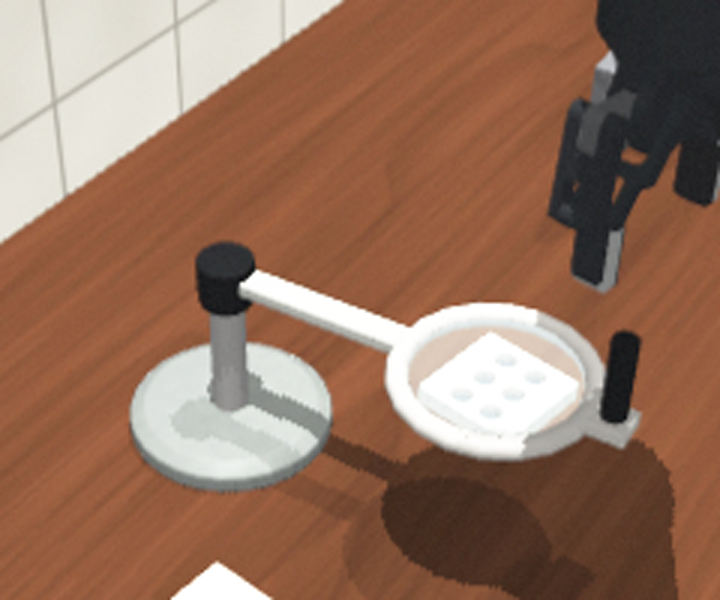

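The gripper hangs over the post: far finger at crop (595,250), near finger at (700,190), post top at (623,345). I go down around it and close to a loose cage, about a 24 mm gap.

```bash
python3 -m creep '[{"wx":0,"wy":0,"wz":0,"x":0,"y":0,"z":0.3,"fingers":-1},{"wx":0,"wy":0,"wz":0,"x":0,"y":0,"z":0.3,"fingers":-1},{"wx":0,"wy":0,"wz":0,"x":0,"y":0,"z":0.3,"fingers":-1},{"wx":0,"wy":0,"wz":0,"x":0,"y":0,"z":0,"fingers":0.44},{"wx":0,"wy":0,"wz":0,"x":0,"y":0,"z":0,"fingers":0.44},{"wx":0,"wy":0,"wz":0,"x":0,"y":0,"z":0,"fingers":0.44},{"wx":0,"wy":0,"wz":0,"x":0,"y":0,"z":0,"fingers":0.44},{"wx":0,"wy":0,"wz":0,"x":0,"y":0,"z":0,"fingers":0.44}]'
python3 - <<'E'
from rig import arm
import cv2
a=arm.camera("side")[150:330,250:490,::-1]
cv2.imwrite("pics/s2.png",cv2.resize(a,None,fx=3,fy=3,interpolation=cv2.INTER_CUBIC))
E
```

```text
t: 3.15
tcp_pos: [0.4447, 0.0361, 0.1668]
eef_rot: [[-0.994, 0.105, 0.001], [0.105, 0.994, 0.0], [-0.001, 0.001, -1.0]]
force: [-0.4, -0.1, 0.4]
opening: 0.279
```

View pics/s2.png

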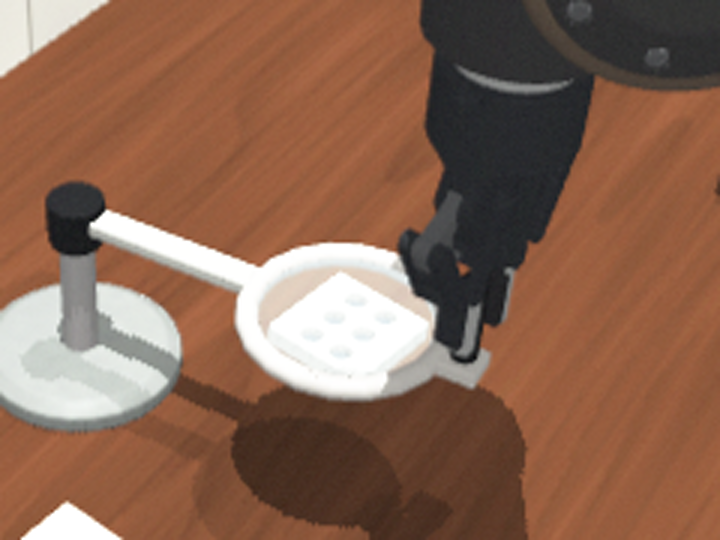

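The post sits between the fingers with no contact force. Now I work out the rows for the arc.

```bash
python3 - <<'E'
import numpy as np
piv=np.array([.6938,.0544]);p=np.array([.4447,.0361]);yaw=84.
for i in range(1,17):
    th=np.radians(184.1-59*i/16);q=piv+.25*np.array([np.cos(th),np.sin(th)]);d=q-p
    y=np.array([np.cos(np.radians(yaw)),np.sin(np.radians(yaw))]);x=np.array([-y[1],y[0]])
    print(i,(d@x/.1).round(3),(d@y/.1).round(3),q.round(3),yaw);p=q;yaw-=1.5
print(np.radians(1.5)/.5)
E
```

```text
1 0.026 0.163 [0.444 0.053] 84.0
2 0.017 0.16 [0.444 0.069] 82.5
3 0.011 0.161 [0.446 0.085] 81.0
4 0.005 0.161 [0.448 0.101] 79.5
5 -0.001 0.161 [0.452 0.116] 78.0
6 -0.008 0.161 [0.456 0.132] 76.5
7 -0.014 0.16 [0.462 0.147] 75.0
8 -0.02 0.16 [0.468 0.162] 73.5
9 -0.026 0.159 [0.475 0.176] 72.0
10 -0.032 0.158 [0.484 0.19 ] 70.5
11 -0.038 0.156 [0.493 0.203] 69.0
12 -0.044 0.155 [0.503 0.216] 67.5
13 -0.05 0.153 [0.513 0.228] 66.0
14 -0.055 0.151 [0.525 0.239] 64.5
15 -0.061 0.149 [0.537 0.249] 63.0
16 -0.067 0.146 [0.55  0.259] 61.5
0.05235987755982989
```

```bash
python3 -m creep '[{"wx":0,"wy":0,"wz":0.052,"x":0.026,"y":0.163,"z":0,"fingers":0.44},{"wx":0,"wy":0,"wz":0.052,"x":0.017,"y":0.16,"z":0,"fingers":0.44},{"wx":0,"wy":0,"wz":0.052,"x":0.011,"y":0.161,"z":0,"fingers":0.44},{"wx":0,"wy":0,"wz":0.052,"x":0.005,"y":0.161,"z":0,"fingers":0.44},{"wx":0,"wy":0,"wz":0.052,"x":-0.001,"y":0.161,"z":0,"fingers":0.44},{"wx":0,"wy":0,"wz":0.052,"x":-0.008,"y":0.161,"z":0,"fingers":0.44},{"wx":0,"wy":0,"wz":0.052,"x":-0.014,"y":0.16,"z":0,"fingers":0.44},{"wx":0,"wy":0,"wz":0.052,"x":-0.02,"y":0.16,"z":0,"fingers":0.44}]'
```

```text
t: 4.2
tcp_pos: [0.4674, 0.1617, 0.1661]
eef_rot: [[-0.951, 0.309, -0.001], [0.309, 0.951, -0.001], [0.001, -0.001, -1.0]]
force: [-1.3, -0.9, 0.4]
opening: 0.274
```

```bash
python3 -m creep '[{"wx":0,"wy":0,"wz":0.052,"x":-0.026,"y":0.159,"z":0,"fingers":0.44},{"wx":0,"wy":0,"wz":0.052,"x":-0.032,"y":0.158,"z":0,"fingers":0.44},{"wx":0,"wy":0,"wz":0.052,"x":-0.038,"y":0.156,"z":0,"fingers":0.44},{"wx":0,"wy":0,"wz":0.052,"x":-0.044,"y":0.155,"z":0,"fingers":0.44},{"wx":0,"wy":0,"wz":0.052,"x":-0.05,"y":0.153,"z":0,"fingers":0.44},{"wx":0,"wy":0,"wz":0.052,"x":-0.055,"y":0.151,"z":0,"fingers":0.44},{"wx":0,"wy":0,"wz":0.052,"x":-0.061,"y":0.149,"z":0,"fingers":0.44},{"wx":0,"wy":0,"wz":0.052,"x":-0.067,"y":0.146,"z":0,"fingers":0.44}]'
python3 - <<'E'
from rig import arm
import cv2
s=arm.read_state();print(s["qpos"],s["tcp_pos"])
a=arm.camera("top")[150:350,180:400,::-1]
b=arm.camera("side")[180:400,130:430,::-1]
cv2.imwrite("pics/t3.png",cv2.resize(a,None,fx=3,fy=3,interpolation=cv2.INTER_CUBIC))
cv2.imwrite("pics/s3.png",cv2.resize(b,None,fx=2.6,fy=2.6,interpolation=cv2.INTER_CUBIC))
E
```

```text
t: 5.2
tcp_pos: [0.5507, 0.2598, 0.1663]
eef_rot: [[-0.866, 0.499, 0.0], [0.499, 0.866, 0.0], [-0.0, 0.0, -1.0]]
force: [-0.5, -0.7, 0.6]
opening: 0.281
[ 4.36198614e+01  1.84743319e+01 -1.48719449e+01  9.04541840e-04
 -5.66524182e+01 -1.63579129e+02] [0.55069488 0.2598357  0.16625964]
```

View pics/t3.png

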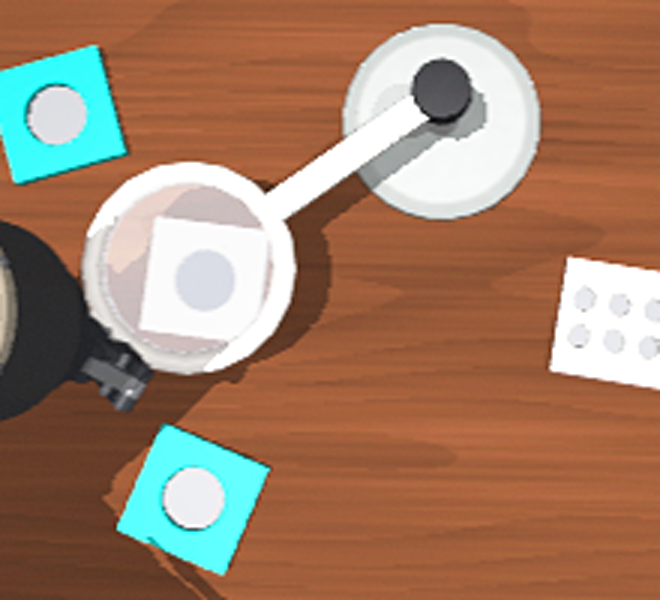

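The lens ring is at crop centre (190,268) and the well shows through the glass at (206,280). Part of that offset is parallax, so I compute the real one.

```bash
python3 - <<'E'
from h import *
piv=np.array([.6938,.0544]);w=np.array([.5862,.2077])
L=ray("top",180+190.5/3-.5,150+268.5/3-.5,.127)[:2]
H=ray("top",180+442.5/3-.5,150+90.5/3-.5,.132)[:2]
a=lambda p,q=piv:np.degrees(np.arctan2(*(p-q)[::-1]))
print(L,np.linalg.norm(L-piv),a(L),a(L,H),a(w),a(w,H),"off",(w-L)*1e3)
E
```

```text
[0.58844053 0.19792218] 0.17804278407292878 126.28235041014287 126.17742808432833 125.06469873563752 124.96791585319416 off [-2.24053151  9.77782276]
```

View pics/s3.png

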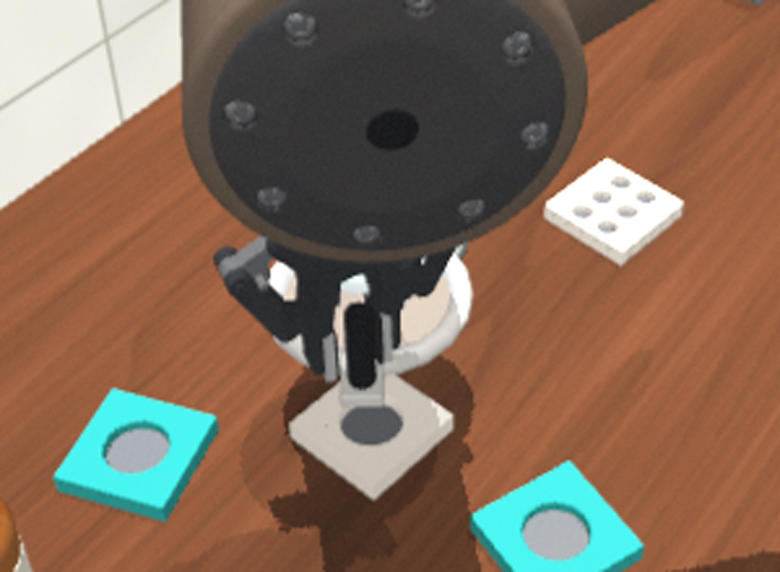

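The arm stands at 126.2° and the well at 125.0°, so the post lags in the cage as expected. I nudge it 5 mm along the arc, open slightly and lift off.

```bash
python3 -m creep '[{"wx":0,"wy":0,"wz":0,"x":-0.01,"y":0.023,"z":0,"fingers":0.44},{"wx":0,"wy":0,"wz":0,"x":-0.01,"y":0.022,"z":0,"fingers":0.44},{"wx":0,"wy":0,"wz":0,"x":0,"y":0,"z":0,"fingers":0.44},{"wx":0,"wy":0,"wz":0,"x":0,"y":0,"z":0,"fingers":0},{"wx":0,"wy":0,"wz":0,"x":0,"y":0,"z":0,"fingers":0},{"wx":0,"wy":0,"wz":0,"x":0,"y":0,"z":-0.3,"fingers":0},{"wx":0,"wy":0,"wz":0,"x":0,"y":0,"z":-0.4,"fingers":0},{"wx":0,"wy":0,"wz":0,"x":0,"y":0,"z":-0.5,"fingers":0}]'
```

```text
t: 6.3
tcp_pos: [0.5534, 0.2618, 0.2869]
eef_rot: [[-0.867, 0.498, -0.001], [0.498, 0.867, -0.001], [0.001, -0.001, -1.0]]
force: [0.2, 0.7, 0.6]
opening: 0.501
```

```bash
python3 -m creep '[{"wx":0,"wy":0,"wz":0,"x":0,"y":-0.5,"z":0,"fingers":0},{"wx":0,"wy":0,"wz":0,"x":0,"y":-0.5,"z":0,"fingers":0},{"wx":0,"wy":0,"wz":0,"x":0,"y":-0.5,"z":0,"fingers":0},{"wx":0,"wy":0,"wz":0,"x":0,"y":-0.5,"z":0,"fingers":0},{"wx":0,"wy":0,"wz":0,"x":0,"y":-0.5,"z":0,"fingers":0},{"wx":0,"wy":0,"wz":0,"x":0,"y":0,"z":0,"fingers":0}]'
python3 - <<'E'
from rig import arm
import cv2
a=arm.camera("top")[150:350,180:400,::-1]
cv2.imwrite("pics/t4.png",cv2.resize(a,None,fx=3,fy=3,interpolation=cv2.INTER_CUBIC))
E
```

```text
t: 7.05
tcp_pos: [0.4277, 0.0431, 0.2871]
eef_rot: [[-0.866, 0.5, 0.002], [0.5, 0.866, 0.001], [-0.001, 0.002, -1.0]]
force: [0.1, -0.0, 0.6]
opening: 0.497
```

View pics/t4.png

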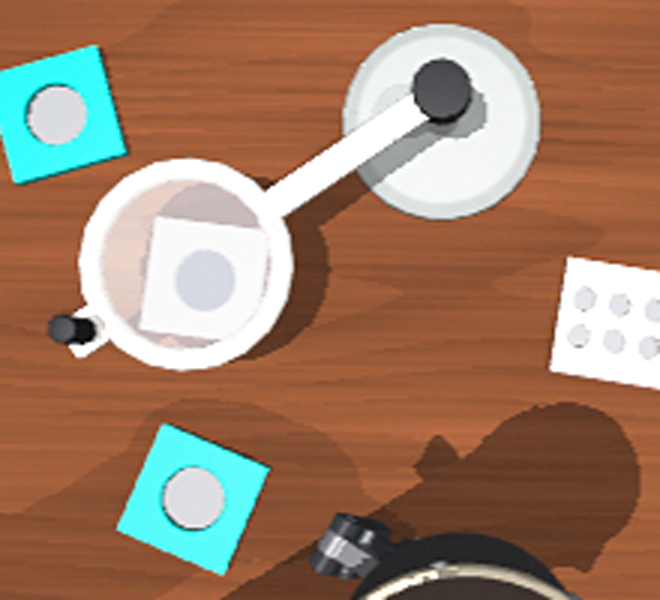

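```bash
python3 - <<'E'
from h import *
piv=np.array([.6938,.0544]);w=np.array([.5862,.2077])
L=ray("top",180+187/3-.5,150+265/3-.5,.127)[:2]
a=lambda p,q=piv:np.degrees(np.arctan2(*(p-q)[::-1]))
print(L,np.linalg.norm(L-piv),a(L),a(w),"off mm",(w-L)*1e3)
print(arm.hand_in())
E
```

```text
[0.59043556 0.20000565] 0.17856430986869165 125.3706796711749 125.06469873563752 off mm [-4.23555539  7.6943533 ]
the job is handed in; nothing more can be done
None
```

The magnifier's lens now stands over the white single-well plate, and the job is handed in at about 7 s of the 38 s allowed. I closed the fingers loosely round the grip post, swung the arm clockwise about 59°, nudged it a last 5 mm, then opened, lifted off and moved clear.

- **Swing angle:** in the last picture the arm is at 125.4° and the well at 125.1°, which is about 1 mm off along the arc.
- **Lens against well:** the measured offset is about 9 mm, nearly all of it radial. The well is about 187 mm from the pivot and the lens 180 mm, and swinging cannot change that. The 20 mm radius well still lies wholly inside the 50 mm radius glass.
- **Disagreement between cameras:** the two views placed the well about 4 mm apart. I used their mean.
- **Plates and forces:** both white plates, and the parts of the turquoise ones in the picture, sit at the same pixels as before. The readings at the end of each move were no more than about 2 N, and the robot was touching nothing at hand-in.

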